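# Rock the tilt gauge on its stud to the mark

## Task

Take the pendulum tilt gauge by its grip block and seat it level on the one stud block whose bar fits the notch under its foot, centred on the bar; then rock it on that stud until its swinging pointer settles on the lozenge-shaped mark. Finish while still holding it there, pressed lightly down onto the stud and steady with the pointer on the mark, and leave the other things on the bench where they stand.

Things in the scene. Friction and masses are not known exactly. Their poses are not given: they have to be found in the camera images.
- gauge: pendulum tilt gauge, upright at first, about 0.4 kg. Steel foot 40 (x) x 130 (y) x 16 mm; under its middle a notch 28 mm wide (y), 8 mm deep, runs through along x. On it a glazed dial housing 24 x 130 mm up to 140 mm, dial on both faces; on top a grip block 16 (x) x 44 (y) mm, 140 to 184 mm up, gripped across its 16 mm. Origin: underside centre; x normal to the dial, y along the foot
- gauge_grip (a point): point in the middle of the grip block, 170 mm above the gauge's underside; a good TCP point. Axes as the gauge's
- gauge_notch (a point): point on the gauge's centre line 2 mm below the foot's underside (10 mm below the notch ceiling); it lies on the axis of the slim stud bar when the gauge is seated there. Axes as the gauge's
- pointer (a joint): angle (rad) of the swinging pointer about the gauge's x, 0 when straight to the foot, positive towards the gauge's +y. Pivot 124 mm above the underside, length 84 mm. It hangs plumb by its weight, so with the gauge tilted by a about its own +x it settles at -a; it swings about a second after each movement. Behind glazing: cannot be touched
- marker (a joint): angle (rad) of the mark; axis, zero and sign as the pointer's. The mark is a dark lozenge-shaped tab 20 mm across just outside the circle of the pointer's tip, locked behind the glazing, between 0.20 and 0.42, different each time. The fine grey lines on the dial (5 degrees apart) are not the mark
- pointer_tip (a point): lower tip of the pointer, 84 mm from the pivot
- marker_tip (a point): inner corner of the mark, 84 mm from the pivot; pointer on mark means these two points meet
- stud_slim: fixed steel block: base 90 (x) x 70 (y) mm, 18 mm thick, with one shoulder raised to 28 mm on its +y side, a narrow neck, and on top a slim round bar of 20 mm diameter, 70 mm long along its x, axis 60 mm and top 70 mm above the table: the only stud that enters the gauge's notch. The gauge cannot balance on it unheld. Origin: centre of the underside
- stud_axis (a point): middle of the slim bar's axis, 60 mm above the table, x along the bar
- stud_thick: fixed steel block: base 90 (x) x 70 (y) mm, 18 mm thick, with one shoulder raised to 28 mm on its +y side, a narrow neck, and on top a thick round bar of 44 mm diameter, 70 mm long along x, top 70 mm above the table; too thick for the notch. Origin: centre of the underside
- stud_flat: fixed steel block: base 90 (x) x 70 (y) mm, 18 mm thick, with one shoulder raised to 28 mm on its +y side, a narrow neck, and on top a square-edged flat head 70 x 44 mm, 22 mm thick, top 70 mm above the table; too wide for the notch. Origin: centre of the underside
- beaker: clear glass beaker, open top, 80 mm across, 100 mm tall, loose bystander, upright at the start; origin: centre of its underside
- funnel: polished steel filter holder, goblet-shaped, closed top, 92 mm across, 105 mm tall, loose bystander, upright at the start; origin: centre of its underside
- stopper_a: rubber flask stopper, 28 mm across, 24 mm tall, loose bystander, upright at the start; origin: centre of its underside
- stopper_b: a second rubber stopper, the same as stopper_a, loose bystander, upright at the start; origin: centre of its underside
- jar: amber glass jar with white cap, 60 mm across, 85 mm tall, loose bystander, upright at the start; origin: centre of its underside
- collar: flat steel collar ring, 60 mm outside, 40 mm hole, 14 mm thick, loose bystander, upright at the start; origin: centre of its underside
Things that resemble listed ones, but are neither listed nor needed, are in the scene too. What is shaped like the stud_slim but blue, pink or yellow is not meant.

How it is judged:
By the outcome, as a careful person would: the job done as asked, in the order asked, and still so for the second after the job is handed in, while the arm keeps its last pose, push and grip.
It also fails if it takes over 45 s, if anything falls off the work surface, if the arm or the gripper's body presses on something with over 40 N, if the wrist force passes 120 N, or if a joint passes its speed limit or range.

## Robot

A 6-joint arm with a two-finger parallel gripper is mounted at the origin on the work surface. World frame = base frame: x ahead of the robot, y to its left, z up, the work surface at z = 0. Lengths are in mm, angles in rad, forces in N, time in s.
With the tool pointing down it reaches from about 275 to 825 mm from the base axis. Payload 5.2 kg.
Tool frame: the origin (TCP) lies between the finger pads, 19 mm behind the fingertips; this is the grasp point; z points along the fingers, y is the line along which they close (so a half turn about z gives the same grasp; the last joint's range is limited). The gripper opens to 93 mm and grips with 3 to 60 N. Pads are 15 mm wide; open, the fingers measure 128 mm over their backs; the gripper's body (75 mm by 188 mm) begins 65 mm behind the grasp point.
Start: joints at [-1.334, 0.259, 1.535, -0, 1.348, -0.203], TCP at [234.188, -497.656, 237.453] pointing down, gripper open.
Joint ranges: [-3.14, 3.14], [-0.91, 2.08], [0.19, 2.58], [-1.22, 4.36], [0.22, 2.71], [-3.12, 3.12]. Speed limits (rad/s): [2.57, 2.57, 3.14, 3.14, 3.14, 3.14].

## Interface

Orientations are given as [roll, pitch, yaw] about the fixed x, y, z axes, in that order (R = Rz(yaw) Ry(pitch) Rx(roll)).
In Python, from bench import robot gives the robot as it stands. The module is installed in compiled form; this text tells all that it offers. Calls block until the motion is done:
- robot.move_ptp(position, orientation): joint-space move of the TCP to a pose.
- robot.move_linear(position, ori=None, speed=150, f_stop=None): straight line of the TCP; ori=None keeps the orientation; speed is the mean speed in mm/s. With f_stop (N) it stops when the force on the tool has changed by that much, and returns True; else False.
- robot.move_j(angles): joint-space move.
- robot.move_gripper(opening): opening from 0.0 (shut) to 1.0 (fully open); the grip force is fixed at half the most; returns when the fingers have stopped.
- robot.sleep(seconds).
- robot.inverse_kinematics(position, orientation): joint angles nearest the present ones, or None.
- robot.get_image(name): name is "scene" or "side" or "wrist"; returns a dict with "img" (420x560x3 uint8, blue, green, red), "fovy" (degrees; the focal length in pixels is half the picture's height over the tangent of half this angle, whatever the lens; pixels are square), "cx", "cy" (the principal point, pixels), "k1" (the pictures are not rectified: a ray, as slopes to the right and down, at radius r is drawn at 1 + k1 r^2 times it, then the intrinsics apply), "eye" and "orientation" of the camera in the world. Camera axes: x right, y down, z forward; pixel columns grow to the right and rows downward; lengths in mm; the calibration is good to about 2 mm. A picture is of the moment at which its call begins. There is no depth.
A pose or a line that the arm cannot do raises robot.MotionError and nothing moves.
- robot.hand_in(): hands the job in; it is judged then, once.
Readings, each from a call of its own:
- robot.current_t(): time.
- robot.current_qpos(): joint angles.
- robot.current_joint_vel(): joint speeds.
- robot.current_joint_efforts(): joint torques, N m.
- robot.current_tcp_pos(): TCP position.
- robot.current_eef_rot(): TCP orientation.
- robot.current_contact_force(): force on the tool from outside, world axes, zero at the start.
- robot.current_ft_torque(): the same for the moment, N m.
- robot.current_gripper_width(): opening from 0.0 (shut) to 1.0 (fully open).
- robot.current_finger_force(): force on a finger pad.
Only numpy, scipy, OpenCV 4.12 (cv2) and the standard library are available. Lean on these libraries where they do the work, as an engineer would, in place of code of your own. Each camera call takes 0.05 s, during which the arm holds its last target. There are 200 camera calls.

## Working session

There is one attempt and no reset: what is moved stays moved. The work goes in short steps, each a Python script; the robot and the scene stay as the last script left them, time stands still between calls to the robot, and variables do not carry over. Pictures are saved under pics/ and viewed, at most 11 in all, crops included, and the job is handed in when it is done.

```bash
mkdir -p pics
cat > h.py <<'E'
import numpy as np, cv2
from scipy.spatial.transform import Rotation as Rn
from bench import robot
def save(n,f):
    d=robot.get_image(n); cv2.imwrite('pics/'+f+'.png',d['img']); np.save('pics/'+f+'.npy',d,allow_pickle=True); return d
def load(f): return np.load('pics/'+f+'.npy',allow_pickle=True).item()
def Rc(d):
    o=np.array(d['orientation'],float)
    return o if o.shape==(3,3) else Rn.from_euler('xyz',o).as_matrix()
def foc(d): return d['img'].shape[0]/2/np.tan(np.radians(d['fovy'])/2)
def ray(d,u,v):
    f=foc(d); K=np.array([[f,0,d['cx']],[0,f,d['cy']],[0,0,1]])
    p=cv2.undistortPoints(np.array([[[u,v]]],float),K,np.array([d['k1'],0,0,0,0.]))[0,0]
    r=Rc(d)@np.array([p[0],p[1],1.]); return np.array(d['eye'],float),r/np.linalg.norm(r)
def onz(d,u,v,z):
    e,r=ray(d,u,v); return e+r*(z-e[2])/r[2]
def proj(d,P):
    p=Rc(d).T@(np.array(P,float)-np.array(d['eye'])); s=p[:2]/p[2]; s=s*(1+d['k1']*(s@s)); return foc(d)*s+[d['cx'],d['cy']]
def tri(l):
    A=np.zeros((3,3));b=np.zeros(3)
    for e,r in l:
        M=np.eye(3)-np.outer(r,r);A+=M;b+=M@e
    return np.linalg.solve(A,b)
E
python3 - <<'E'
from h import *
for n in ['scene','side','wrist']:
    d=save(n,n+'0'); print(n,{k:v for k,v in d.items() if k!='img'})
a=[load(n+'0')['img'] for n in ['scene','side']]
print(robot.current_t(),robot.current_eef_rot())
E
```

```text
scene {'fovy': 50.00911374460755, 'cx': 275.5920909242095, 'cy': 218.02083593013742, 'k1': -0.023461908204267082, 'eye': array([1361.81486058,  136.64406975,  909.11512933]), 'orientation': array([-2.35512257, -0.01885951,  1.71353775])}
side {'fovy': 45.227053364901295, 'cx': 274.10131708369704, 'cy': 216.43441414121503, 'k1': -0.04936001086146666, 'eye': array([-26.29260091, 966.28609619, 965.48457533]), 'orientation': array([-2.21778001,  0.02297867, -2.57980965])}
wrist {'fovy': 67.34985008100415, 'cx': 275.5921504537446, 'cy': 209.69480502842637, 'k1': -0.055851839041248484, 'eye': array([ 309.11739329, -462.59412518,  384.59966962]), 'orientation': array([ 2.84264806e+00,  1.83993209e-03, -1.13119403e+00])}
0.15 [-3.14024902e+00 -2.31223527e-04  4.39776313e-01]
```

View pics/scene0.png

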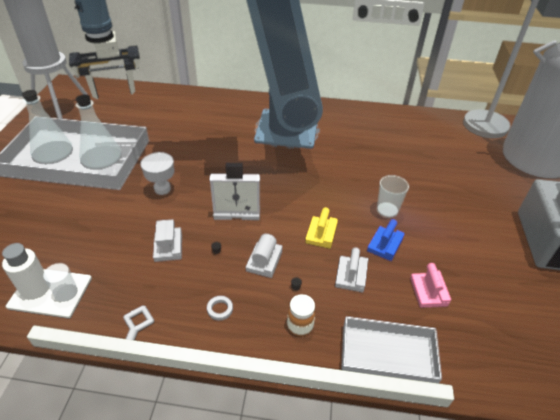

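View pics/side0.png

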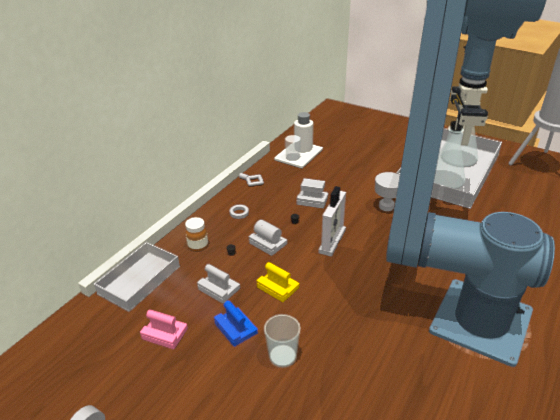

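Scene view: the gauge is at about (235,195). The studs are grey thick bar (264,253), grey flat head (167,240) and grey slim bar (352,270). The yellow (322,228), blue (387,240) and pink (431,285) ones are slim-shaped decoys. The grey one at (352,270), side view (218,282), fits stud_slim, being slim, round and steel. I'll confirm with a crop.

Run:
```python
from h import *
a=load('scene0')['img'];b=load('side0')['img']
def c(i,x,y,w,h): return cv2.resize(i[y:y+h,x:x+w],(400,300),interpolation=cv2.INTER_CUBIC)
cv2.imwrite('pics/crop1.png',np.vstack([np.hstack([c(a,312,238,80,60),c(b,180,252,80,60)]),np.hstack([c(a,185,155,100,75),c(b,284,180,100,75)])]))
```

```text
(no output)
```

View pics/crop1.png

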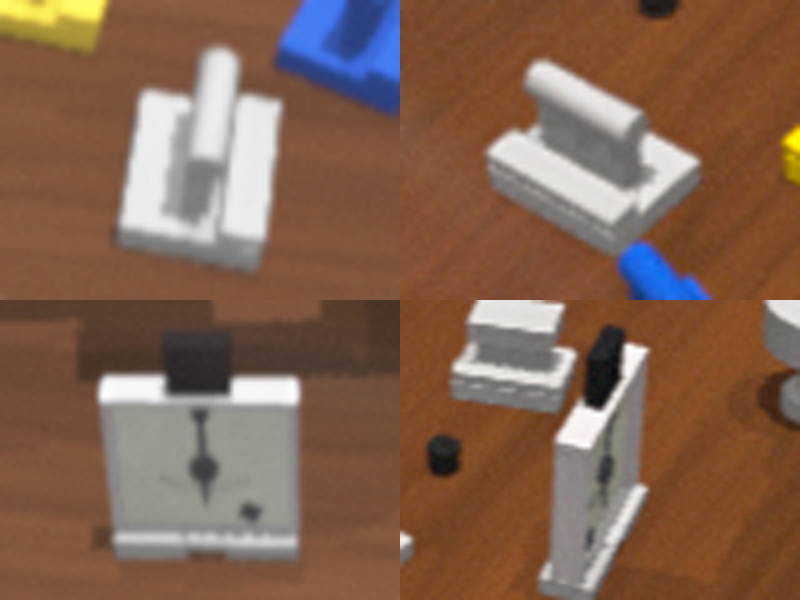

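The crop confirms it: (352,270) is the grey slim round bar. On the gauge the mark is at about scene (247,208), right of the pointer, which is towards world +y. So gauge +x faces the scene camera. Next, rough positions.

Run:
```python
from h import *
a=load('scene0');b=load('side0')
def two(n,p,q): print(n,tri([ray(a,*p),ray(b,*q)]).round())
# crop->px
two('slim bar front',(312+205/5,238+155/5),(180+(530-400)/5,252+70/5))
print('bar near end top z70 scene',onz(a,312+207/5,238+150/5,70),'far',onz(a,312+220/5,238+50/5,70))
print('bar side z70: ends',onz(b,180+135/5,252+63/5,70),onz(b,180+230/5,252+115/5,70))
print('grip top', onz(a,185+197/4,155+32/4,184), onz(b,284+210/4,180+28/4,184))
for n,u,v,z in [('thick',264,245,60),('flat',167,230,65),('blue',387,232,60),('yellow',322,220,60),('jar',301,300,85),('beaker',391,185,100),('stA',216,246,20),('stB',296,283,20),('collar',219,307,10),('funnel',157,163,105)]:
    print(n,onz(a,u,v,z).round())
# candidate inspection poses: tool tilted to look back to gauge
dw=load('wrist0'); Rt=Rn.from_euler('xyz',robot.current_eef_rot()).as_matrix(); t=np.array(robot.current_tcp_pos())
print('cam in tool',Rt.T@(dw['eye']-t)); print(Rt.T@Rc(dw))
```

```text
slim bar front [665. 241.  65.]
bar near end top z70 scene [664.31750347 240.04191763  70.        ] far [599.33642788 245.11168026  70.        ]
bar side z70: ends [663.05549173 241.3046915   70.        ] [596.41433366 247.30526572  70.        ]
grip top [457.7921451  -87.78418457 184.        ] [ 462.86331412 -102.4195515   184.        ]
thick [617.  16.  60.]
flat [ 610. -238.   65.]
blue [521. 326.  60.]
yellow [505. 155.  60.]
jar [785. 126.  85.]
beaker [377. 334. 100.]
stA [ 605. -113.   20.]
stB [692. 108.  20.]
collar [783. -64.  10.]
funnel [ 396. -330.  105.]
cam in tool [  82.71472732    0.35672772 -147.75554453]
[[-1.74441243e-04 -9.55579808e-01 -2.94732421e-01]
 [ 9.99999862e-01 -2.04290154e-05 -5.25628174e-04]
 [ 4.96258577e-04 -2.94732472e-01  9.55579679e-01]]
```

Run:
```python
from h import *
pi=np.pi
R0=Rn.from_euler('xyz',[pi,0,0])
def tilt(a): return (Rn.from_euler('y',a)*R0).as_euler('xyz')
o=tilt(.6); print((Rn.from_euler('xyz',o)).as_matrix()[:,2])
robot.move_ptp([455,-95,300],tilt(0)); save('wrist','wg'); print(robot.current_t())
robot.move_ptp([565,-95,195],o); robot.sleep(.2); save('wrist','wd'); print(robot.current_t())
robot.move_ptp([631,243,222],tilt(0)); robot.sleep(.2); save('wrist','ws'); print(robot.current_t())
ims=[load(k)['img'] for k in('wg','wd','ws')]
cv2.imwrite('pics/m1.png',np.vstack([np.hstack([cv2.resize(ims[0],(400,300)),cv2.resize(ims[2],(400,300))])]))
cv2.imwrite('pics/wd2.png',cv2.resize(ims[1],(800,600)))
```

```text
[-5.64642473e-01 -1.22464680e-16 -8.25335615e-01]
1.8917
2.9333
4.4833
```

View pics/m1.png

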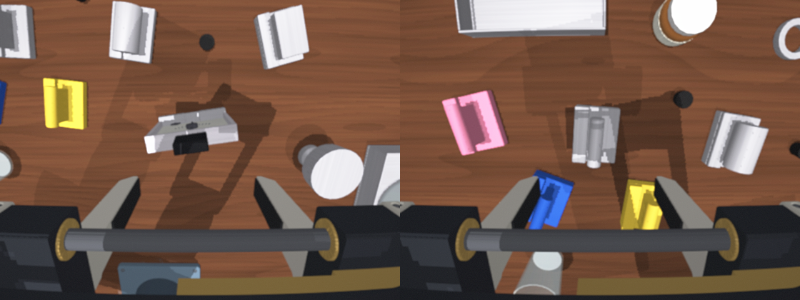

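View pics/wd2.png

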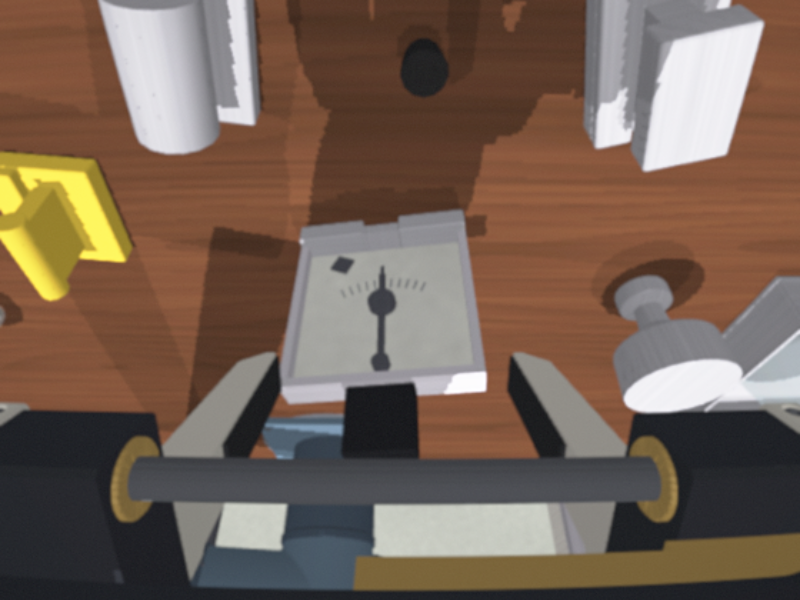

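wg (left): gauge seen from above at (190,130). ws (right): slim stud at (595,138), with the bar running along image vertical. wd: pivot (380,362), tip (382,266), lozenge (343,265). I'll enlarge these to pick precise corners.

Run:
```python
from h import *
g,d,s=[load(k)['img'] for k in('wg','wd','ws')]
def c(i,x,y,w,h): return cv2.resize(i[y:y+h,x:x+w],(w*4,h*4),interpolation=cv2.INTER_CUBIC)
top=np.hstack([c(g,200,145,140,75),c(s,243,165,60,75)])
bot=np.hstack([c(d,197,178,150,75),c(d,240,230,50,75)])
cv2.imwrite('pics/m2.png',np.vstack([top,bot]))
```

```text
(no output)
```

View pics/m2.png

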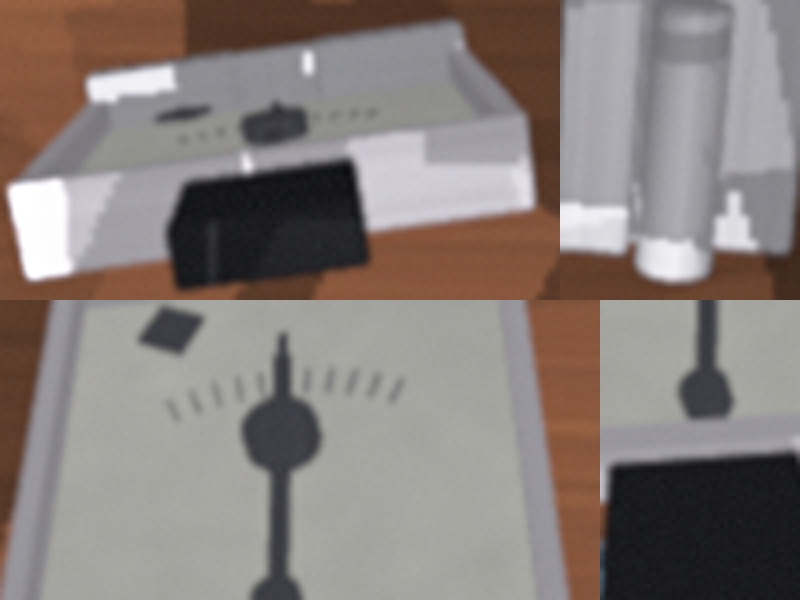

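Run:
```python
from h import *
g,d,s=[load(k) for k in('wg','wd','ws')]
P=lambda x,y:onz(g,200+x/4,145+y/4,140)[:2]
fl,fr,bl,br=P(8,188),P(528,115),P(28,278),P(536,207)
print('top corners',fl,fr,bl,br,'len',np.linalg.norm(fl-fr),np.linalg.norm(bl-br),np.linalg.norm(fl-bl),np.linalg.norm(fr-br))
c=(fl+fr+bl+br)/4; ey=(fl-fr+bl-br);ey/=np.linalg.norm(ey); yaw=np.arctan2(-ey[0],ey[1]); print('gauge',c,yaw)
Q=lambda x,y:onz(g,200+x/4,145+y/4,184)[:2]
print('grip back edge',Q(178,288),Q(368,262),(Q(178,288)+Q(368,262))/2+8*np.array([np.cos(yaw),np.sin(yaw)]))
S=lambda x,y,z:onz(s,243+(x-560)/4,165+y/4,z)
print('stud ends',S(676,283,70),S(693,8,70)); a,b=S(691.5,50,63),S(676,245,63); print('axis',a,b,'yaw',np.arctan2(a[1]-b[1],a[0]-b[0]))
n=np.array([np.cos(yaw),np.sin(yaw),0]);e=np.array([-n[1],n[0],0])
D=lambda x,y:(197+x/4,178+(y-300)/4)
px=dict(piv=(240+106/4,230+93/4),tip=D(283,333),mi=D(182,354),mc=D(173,331),ml=D(138,342),mt=D(168,306),mr=D(204,320))
for off in(0,6,10,12):
    p0=np.r_[c,0]+off*n; r={}
    for k,(u,v) in px.items():
        o,q=ray(d,u,v); X=o+q*((p0-o)@n)/(q@n); r[k]=np.array([(X-p0)@e,X[2]])
    v=lambda k:r[k]-r['piv']
    print(off,'piv',r['piv'],*[(k,np.linalg.norm(v(k)).round(1),np.arctan2(v(k)[0],-v(k)[1]).round(3)) for k in('tip','mi','mc')],r['ml'].round(1),r['mr'].round(1),r['mt'].round(1))
```

```text
top corners [461.48984342 -21.70996123] [ 479.96720893 -151.68018885] [437.64929021 -25.23482111] [ 456.44136133 -154.9020591 ] len 131.27708521773025 131.02188574775772 24.099722287884454 23.745440684787216
gauge [458.88692597 -88.38175757] 0.1425702466527522
grip back edge [449.64832071 -68.42683901] [ 455.63080946 -110.24973319] [460.55839761 -88.2015841 ]
stud ends [594.01190586 244.97385873  70.        ] [664.47735162 240.52422789  70.        ]
axis [652.88637293 240.89909249  63.        ] [601.74785732 245.00569011  63.        ] yaw -0.08013146729013172
0 piv [  1.01702836 120.5358417 ] ('tip', np.float64(86.2), np.float64(0.001)) ('mi', np.float64(86.9), np.float64(0.335)) ('mc', np.float64(96.7), np.float64(0.335)) [42.8 32.1] [24.  26.2] [35.1 19. ]
6 piv [-5.43622411e-02  1.24182211e+02] ('tip', np.float64(84.2), np.float64(0.001)) ('mi', np.float64(84.9), np.float64(0.335)) ('mc', np.float64(94.4), np.float64(0.335)) [40.7 37.9] [22.4 32. ] [33.2 25.1]
10 piv [ -0.76862264 126.61312339] ('tip', np.float64(82.8), np.float64(0.001)) ('mi', np.float64(83.5), np.float64(0.335)) ('mc', np.float64(92.9), np.float64(0.335)) [39.4 41.7] [21.3 36. ] [31.9 29.1]
12 piv [ -1.12575285 127.82857973] ('tip', np.float64(82.1), np.float64(0.001)) ('mi', np.float64(82.8), np.float64(0.335)) ('mc', np.float64(92.1), np.float64(0.335)) [38.7 43.6] [20.8 37.9] [31.3 31.1]
```

Marker ≈ 0.335 rad and the geometry is consistent (84 mm radii, pivot at 124 mm). Now the grasp, after checking that IK works for the final poses.

```bash
cat >> h.py <<'E'
pi=np.pi; G=np.array([459.2,-88.3]);GY=.1426; S=np.array([629.7,243.]);SY=-.075
def down(yaw,s): return Rn.from_euler('xyz',[pi,0,yaw+s*pi/2])
def seat(a,s,h=172.,dn=0.):
    "TCP pose with gauge tilted a about its x, seated on bar"
    T=Rn.from_rotvec(a*np.array([np.cos(SY),np.sin(SY),0]))
    return np.r_[S,60]+T.apply([0,0,h])-[0,0,dn],(T*down(SY,s)).as_euler('xyz')
E
python3 - <<'E'
from h import *
for s in(1,-1):
    print(s,[robot.inverse_kinematics(*p) for p in [((*G,170),down(GY,s).as_euler('xyz')),((*S,290),down(SY,s).as_euler('xyz')),seat(-.34,s),seat(-.45,s)]])
E
```

```text
1 [array([-0.42919561,  0.1710682 ,  1.82415187,  0.        ,  1.14637259,
       -0.57179561]), array([ 2.03386495e-01,  4.65827245e-01,  1.10708925e+00, -4.44089210e-16,
        1.56867616e+00,  2.78386495e-01]), array([ 0.42915338,  0.68043078,  0.95315043, -0.29790229,  1.67259919,
        0.49827875]), array([ 0.48785769,  0.76044659,  0.85843986, -0.38394739,  1.76047733,
        0.53516633])]
-1 [array([-4.29195607e-01,  1.71068199e-01,  1.82415187e+00, -4.44089210e-16,
        1.14637259e+00,  2.56979705e+00]), array([ 0.20338649,  0.46582724,  1.10708925,  0.        ,  1.56867616,
       -2.86320616]), array([ 0.42915338,  0.68043078,  0.95315043, -0.29790229,  1.67259919,
       -2.64331391]), array([ 0.48785769,  0.76044659,  0.85843986, -0.38394739,  1.76047733,
       -2.60642633])]
```

Run:
```python
from h import *
o=down(GY,1).as_euler('xyz')
robot.move_ptp([*G,290],o); robot.move_linear([*G,170],speed=150)
robot.move_gripper(0.0); print('grip',robot.current_gripper_width()*93,robot.current_finger_force(),robot.current_tcp_pos(),robot.current_contact_force())
robot.move_linear([*G,178],speed=40); robot.sleep(.3); print(robot.current_contact_force(),robot.current_gripper_width()*93)
robot.move_linear([*G,290],speed=150)
robot.move_ptp([*S,290],down(SY,1).as_euler('xyz')); robot.sleep(.6)
print(robot.current_t(),robot.current_contact_force(),robot.current_ft_torque(),robot.current_tcp_pos())
a=save('scene','s1')['img'];b=save('side','d1')['img']
x,y=map(int,proj(load('s1'),[*S,170])); x2,y2=map(int,proj(load('d1'),[*S,170]))
c=lambda i,x,y:cv2.resize(i[max(y-65,0):y+85,max(x-50,0):x+50],(400,600),interpolation=cv2.INTER_CUBIC)
print(x,y,x2,y2);cv2.imwrite('pics/m3.png',np.hstack([c(a,x,y),c(b,x2,y2)]))
```

```text
grip 15.808213124006652 29.9998077750206 [459.24531692 -88.26971541 169.96388838] [ 0.81853957 -0.6394983  -0.37314915]
[-0.32896488  0.6659457  -3.63009647] 15.871181065728052
12.1667 [ 0.53104576 -0.19908194 -2.8180399 ] [-0.02357352 -0.07913996 -0.04327394] [629.69307061 242.95184827 290.04636311]
361 228 212 239
```

View pics/m3.png

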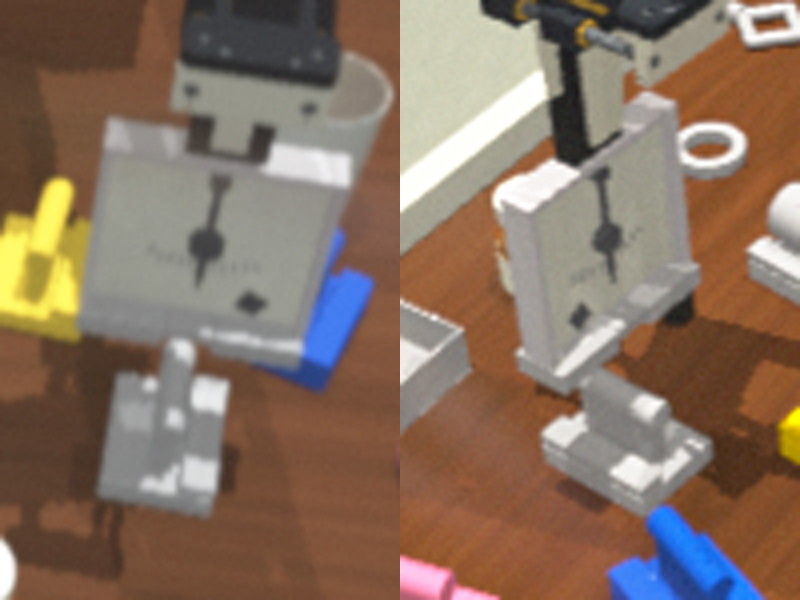

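The gauge is held level over the slim stud in both views (notch above the bar at crop (180,345) and (610,375)). Seating it now.

Run:
```python
from h import *
robot.move_linear([*S,242],speed=80); robot.sleep(.3); print(robot.current_contact_force())
print(robot.move_linear([*S,226],speed=10,f_stop=5)); robot.sleep(.4)
print(robot.current_t(),robot.current_contact_force(),robot.current_ft_torque(),robot.current_tcp_pos())
a=save('scene','s2')['img'];b=save('side','d2')['img']
x,y=map(int,proj(load('s2'),[*S,120])); x2,y2=map(int,proj(load('d2'),[*S,120]))
c=lambda i,x,y:cv2.resize(i[y-60:y+60,x-40:x+40],(400,600),interpolation=cv2.INTER_CUBIC)
print(x,y,x2,y2);cv2.imwrite('pics/m4.png',np.hstack([c(a,x,y),c(b,x2,y2)]))
```

```text
[ 0.34465696 -1.1518841  -4.59667219]
True
14.725 [-1.22214788  0.10182064  6.83245036] [-0.04165849  0.03888017 -0.02515205] [629.69048499 242.99327328 231.93446519]
357 243 214 254
```

View pics/m4.png

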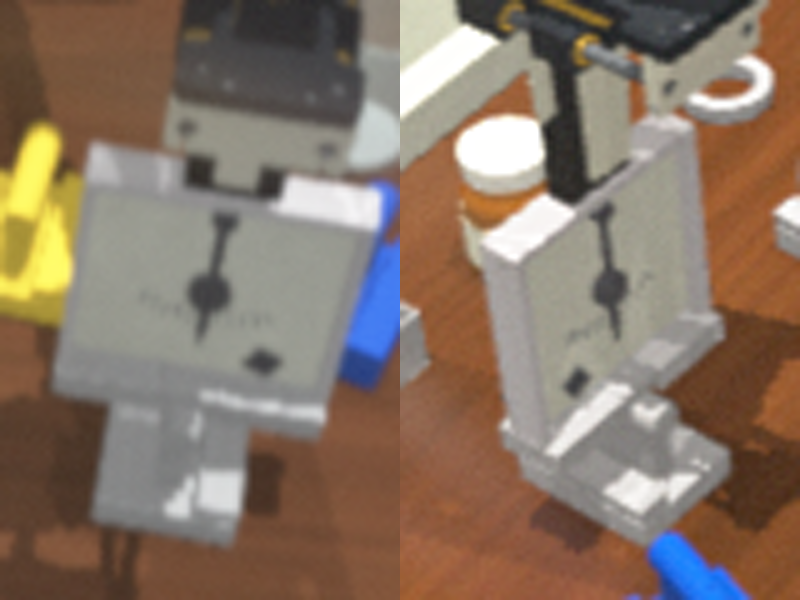

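The contact height of 231.9 matches the 232 expected for a seat in the notch, and it sits level. Now rocking in small arcs about the bar axis, watching the force.

Run:
```python
from h import *
h=171.93
for k in range(1,13):
    a=-.335*k/12
    p,o=seat(a,1,h); robot.move_linear(p,o,speed=25)
    f=np.array(robot.current_contact_force()); print(k,f.round(1),round(h,2))
    fz=f[2]+4
    if fz<7: h-=.15
    elif fz>16: h+=.15
robot.sleep(1.5)
print(robot.current_t(),robot.current_contact_force(),robot.current_ft_torque(),robot.current_tcp_pos())
a=save('scene','s3')['img'];b=save('side','d3')['img']
x,y=map(int,proj(load('s3'),[*S,110])); x2,y2=map(int,proj(load('d3'),[*S,110]))
c=lambda i,x,y:cv2.resize(i[y-45:y+45,x-30:x+30],(400,600),interpolation=cv2.INTER_CUBIC)
print(x,y,x2,y2);cv2.imwrite('pics/m5.png',np.hstack([c(a,x,y),c(b,x2,y2)]))
```

```text
1 [ 0.  -1.8  2.3] 171.93
2 [ 0.1 -0.9  3.4] 171.78
3 [ 0.5 -2.2  4.3] 171.78
4 [-0.1 -0.6  4.6] 171.78
5 [-0.3  0.6  5. ] 171.78
6 [-0.6  0.7  6. ] 171.78
7 [0.3 0.  6.4] 171.78
8 [-0.4  0.6  6.7] 171.78
9 [0.8 0.1 6.8] 171.78
10 [-0.1  1.3  6.3] 171.78
11 [0.5 1.6 6.5] 171.78
12 [0.6 1.4 7.1] 171.78
20.4583 [0.25729954 2.28582183 5.91614957] [ 0.00835853 -0.01733826 -0.07337669] [633.94731583 300.55658562 222.1371538 ]
357 246 215 257
```

View pics/m5.png

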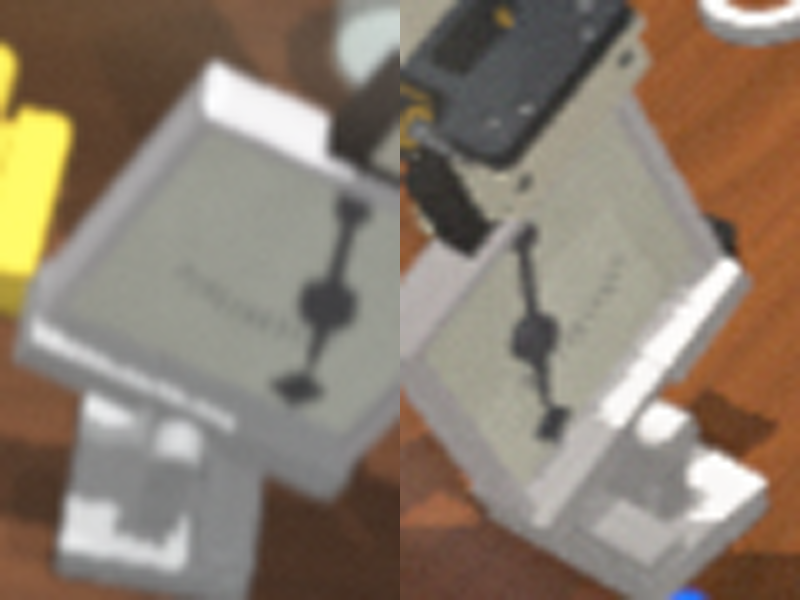

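```bash
cat > meas.py <<'E'
from h import *
def meas(f,side,a=-.335):
    d=load(f); n=np.array([np.cos(SY),np.sin(SY),0])
    T=Rn.from_rotvec(a*n); e=T.apply([-n[1],n[0],0]);u=T.apply([0,0,1])
    p0=np.r_[S,60]+u*2*0+side*6*n; base=p0+u*2
    # rectified dial image: 4 px/mm, gauge coordinates y -10..60 (flip none), z from 20..135
    ys=np.arange(-20,60,.25); zs=np.arange(135,15,-.25)
    Y,Z=np.meshgrid(ys,zs); P=base[None,None]+Y[...,None]*e+Z[...,None]*u
    q=(P-d['eye'])@Rc(d); s=q[...,:2]/q[...,2:]; r2=(s**2).sum(-1,keepdims=True); s=s*(1+d['k1']*r2)*foc(d)+[d['cx'],d['cy']]
    s=s.astype(np.float32)
    g=cv2.remap(d['img'],s[...,0],s[...,1],cv2.INTER_CUBIC).max(2).astype(float)
    return ys,zs,g
def ang(f,side,a=-.335):
    ys,zs,g=meas(f,side,a); Y,Z=np.meshgrid(ys,zs)
    w=np.clip(115-g,0,None)
    def cen(m): k=w*m; return (k*Y).sum()/k.sum(),(k*Z).sum()/k.sum()
    r=np.hypot(Y,Z-124); th=np.arctan2(Y,124-Z)
    out={}
    for nm,lo,hi in(('piv',0,8),('needle1',15,35),('bob',38,66),('needle2',68,80),('mark',84,106)):
        c=cen((r>lo)&(r<hi)&((abs(th-.335)<.17)|(nm=='piv'))); out[nm]=np.array(c)
    p=out['piv']; t=lambda k,p=p: np.arctan2(out[k][0]-p[0],p[1]-out[k][1])
    print(f,'piv',p.round(1),{k:(float(np.hypot(*(out[k]-p)).round(1)),float(t(k).round(3))) for k in out if k!='piv'})
    return g
if __name__=='__main__':
    ims=[ang('s3',1),ang('d3',-1)]
    cv2.imwrite('pics/m6.png',np.hstack([i.clip(0,255).astype(np.uint8) for i in ims]))
E
python3 meas.py
```

```text
s3 piv [  0.  120.8] {'needle1': (22.2, 0.347), 'bob': (49.1, 0.346), 'needle2': (69.9, 0.339), 'mark': (94.7, 0.31)}
d3 piv [  0.2 121.3] {'needle1': (22.6, 0.4), 'bob': (48.4, 0.351), 'needle2': (69.9, 0.354), 'mark': (91.7, 0.324)}
```

View pics/m6.png

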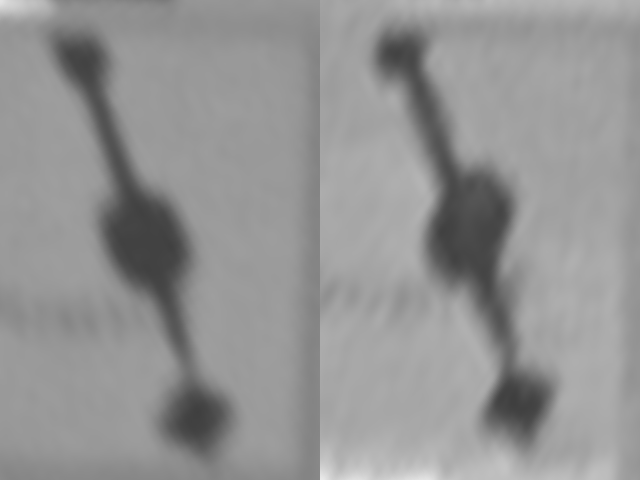

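The pointer overlaps the mark, but rectified it reads about 0.03 beyond the mark in both views. I'll cross-check the mark angle using the level pictures.

```bash
cat > m2.py <<'E'
from meas import *
def two(f,side,a,pa,ma=.325):
    ys,zs,g=meas(f,side,a); Y,Z=np.meshgrid(ys,zs); w=np.clip(115-g,0,None)
    p=np.array([0,124.])
    # refine pivot: blob centroid near top, iterate
    for _ in range(10):
        m=w*(np.hypot(Y-p[0],Z-p[1])<7); p=np.array([(m*Y).sum(),(m*Z).sum()])/m.sum()
    r=np.hypot(Y-p[0],Z-p[1]); th=np.arctan2(Y-p[0],p[1]-Z)
    def A(lo,hi,c,d):
        c0=c
        for _ in range(6):
            m=w*((r>lo)&(r<hi)&(abs(th-c)<d)); y,z=(m*Y).sum()/m.sum()-p[0],p[1]-(m*Z).sum()/m.sum(); c=np.arctan2(y,z)
        return round(float(c),4)
    b=A(38,62,pa,.25); n=A(66,80,pa,.1); k=A(84,108,ma,.17)
    print(f,p.round(1),'bob',b,'needle',n,'mark',k,'bob-mark',round(b-k,4)); return b-k
if __name__=='__main__':
    two('s2',1,0,0);two('d2',-1,0,0);two('s1',1,0,0) if 0 else None
    two('s3',1,-.335,.34);two('d3',-1,-.335,.34)
E
python3 m2.py
```

```text
s2 [ -0.5 119.2] bob -0.0015 needle -0.0009 mark 0.344 bob-mark -0.3455
d2 [-1.000e-01  1.214e+02] bob 0.0236 needle 0.0151 mark 0.3617 bob-mark -0.3381
s3 [  0.6 119.5] bob 0.3389 needle 0.3362 mark 0.3086 bob-mark 0.0303
d3 [  0.4 120.9] bob 0.3636 needle 0.3532 mark 0.3231 bob-mark 0.0405
```

Run:
```python
from m2 import *
T=Rn.from_euler('xyz',robot.current_eef_rot())*down(SY,1).inv(); print('tool tilt',T.as_rotvec(),robot.current_t())
save('scene','s4');save('side','d4'); two('s4',1,-.335,.34);two('d4',-1,-.335,.34)
a=-.31
p,o=seat(a,1,171.78); robot.move_linear(p,o,speed=10); robot.sleep(2)
print(robot.current_contact_force(),robot.current_t())
save('scene','s5');save('side','d5'); two('s5',1,-.335,.34);two('d5',-1,-.335,.34)
```

```text
tool tilt [-0.33659913  0.02438116  0.00077231] 20.5583
s4 [  0.6 119.4] bob 0.3381 needle 0.3371 mark 0.3088 bob-mark 0.0293
d4 [  0.4 120.9] bob 0.367 needle 0.3547 mark 0.3226 bob-mark 0.0444
[-0.1635705   2.48300692  6.25518794] 23.2417
s5 [ -2.3 119.6] bob 0.3335 needle 0.3329 mark 0.3342 bob-mark -0.0007
d5 [ -2.7 121. ] bob 0.3609 needle 0.3548 mark 0.3482 bob-mark 0.0127
```

Run:
```python
from m2 import *
ims=[meas('s5',1,-.31)[2],meas('d5',-1,-.31)[2]]
cv2.imwrite('pics/m7.png',np.hstack([i.clip(0,255).astype(np.uint8) for i in ims]))
```

```text
(no output)
```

View pics/m7.png

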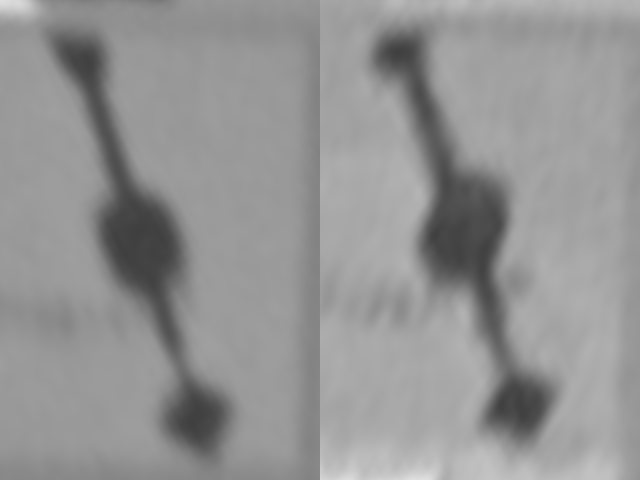

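In both rectified views the pointer line from pivot (82,60) through bob (140,242) ends on the lozenge (197,417); in the side view it ends at (520,403). The downward push is a steady 6–10 N, so I'm handing in.

Run:
```python
from h import *
print(robot.current_contact_force(),robot.current_finger_force(),abs(np.array(robot.current_joint_vel())).max(),robot.current_t())
print(robot.hand_in())
```

```text
[-0.51117341  2.31446937  5.91297034] 30.001141726970673 0.0014293358596446561 23.3417
the job is handed in; nothing more can be done
None
```

I handed the job in at 23.3 s of the 45 s allowed: the gauge was on the slim stud, still gripped and pressed down with about 6–10 N, and the pointer was on the lozenge mark to within about 0.01 rad by camera; no verdict came back.

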